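# Make up the prep kit and the cleaning kit

## Robot

A 6-joint arm with a two-finger parallel gripper is mounted at the origin on a cart in front of the work surface, level with it; the furniture and walls round the work are solid. World frame = base frame: x ahead of the robot, y to its left, z up, the work surface at z = 0. Lengths are in m, angles in degrees, forces in N, time in s.
With the tool pointing down it reaches from about 0.4 to 0.825 m from the base axis. Payload 7 kg.
Tool frame: the origin (TCP) lies between the finger pads; the fingertips stand 25 mm ahead of it and the grasp point (between the pads) lies 6 mm ahead of it; z points along the fingers, y is the line along which they close (so a half turn about z gives the same grasp; the last joint's range is limited). The gripper opens to 88 mm and grips with 3 to 60 N. Pads are 19 mm wide; open, the fingers measure 130 mm over their backs; the gripper's body (78 mm by 193 mm) begins 47 mm behind the grasp point.
Start: joints at [-60.613, 20.546, 0.682, 0, -70.136, -16.507], TCP at [0.15, -0.658, 0.252] pointing down, gripper open.
Joint ranges: [-176.03, 176.03], [-82.01, 121.73], [-58.28, 71.71], [-173.87, 95.51], [-174.79, -0.11], [-173.66, 173.66]. Speed limits (degrees/s): [136.94, 136.94, 172.46, 180, 180, 180].

## Interface

Orientations are given as [roll, pitch, yaw] about the fixed x, y, z axes, in that order (R = Rz(yaw) Ry(pitch) Rx(roll)).
In Python, from plant import ctrl, snapshot gives the robot as it stands (ctrl), with the cameras as plain functions.
- The arm moves only by the shell command python3 drive.py FILE, which reads ROWS from the file FILE. ROWS is a JSON list of rows, 1 to 8 of them, each written [[dx, dy, dz], turn, opening]: dx, dy, dz in units of 5 mm, then a turn about the tool's z in units of 10 degrees, then the finger opening in m; each row is the pose to reach, as a shift and turn from the pose commanded when the command began, along the tool's axes at that moment; what a row does not reach only later rows make up. A row lasts 1/8 s, in which the tool goes at most 0.0625 m and 10.7 degrees, less where a joint would pass 70% of its speed; a pose out of reach is approached as far as the arm can. The fingers move at their own pace and stop on an object; the grip force is fixed at half the most. Time passes only in rows, so rows that do not move let the fingers close. It prints the time, the measured TCP pose, the force, the opening and the grip force at its end. Input that does not fit is refused with a message, and nothing moves.
- ctrl.get_obs(): the state, without advancing time (a new reading comes with each control period).
- snapshot(name): name is "scene" or "top" or "wrist"; returns a dict with "frame" (480x640x3 uint8, red, green, blue), "z_map" (480x640 float32, m along the optical axis (not along the pixel's ray), 0 where there is no reading), "fovy" (degrees; the focal length in pixels is half the picture's height over the tangent of half this angle, whatever the lens; pixels are square), "cx", "cy" (the principal point, pixels), "k1" (the pictures are not rectified: a ray, as slopes to the right and down, at radius r is drawn at 1 + k1 r^2 times it, then the intrinsics apply), "R" (3x3) and "t" (3): a world point X has camera coordinates R X + t; the wrist camera has in their place "T_tool_cam" (4x4, takes a point from camera to tool coordinates, whose origin is the TCP and whose axes are the flange's). Camera axes: x right, y down, z forward; pixel columns grow to the right and rows downward; lengths in m; the calibration is good to about 2 mm. A picture is of the moment at which its call begins: read the wrist's pose just before it.
- ctrl.close_job(): hands the job in; it is judged then, once.
The state is a dict: "clock": time; "joint_pos": joint angles; "qvel": joint speeds; "tau": joint torques, N m; "tool_pos": TCP position; "orientation": TCP orientation; "force": force on the tool from outside, world axes, zero at the start; "moment": the same for the moment, N m; "opening": finger opening in m; "gripper_force": force on a finger pad.
Only numpy, scipy, OpenCV 4.12 (cv2) and the standard library are available. Lean on these libraries where they do the work, as an engineer would, in place of code of your own. Each camera call takes 0.05 s, during which the arm holds its last target. There are 200 camera calls.

## Task

Make up the two kits from the stock on the counter. On the orange-brown wooden board goes the coffee-prep kit: the puck-shaped grey levelling tool in the large round well, the kitchen timer (screen up) in the square well in the middle, and the wooden needle tool in the small round well; on the blue board goes the cleaning kit: the empty steel cup in the large round well and the white tablet tub in the small one. Everything stands upright and flat on the floor of its well, and the two espresso cups and the filter basket stay where they are.

Things in the scene. Friction and masses are not known exactly. Their poses are not given: they have to be found in the camera images.
- distributor: Levelling tool: plain grey closed puck, 62 mm across, 32 mm tall, about 0.3 kg. Origin at the centre of the underside, z up. Grip it across its sides.
- needle_tool: Needle stirring tool standing in its stand (one rigid piece of dark brown wood): round foot 37 mm across and 24 mm tall, above it an upright handle 21 mm across, 107 mm tall over all. Origin at the centre of the underside, z up. Grip the handle.
- shot_timer: Cream-white kitchen timer lying with its grey screen and buttons up: 58 mm along its x, 62 mm along its y, 18 mm tall (straight sides up to 16 mm). Origin at the centre of the underside, z up. Grip it across two facing sides. It fits its well in any quarter turn. (A like timer far back by the grinder belongs to the room.)
- dosing_cup: Plain steel cup, empty, no handle, 60 mm across, 59 mm tall, upright. Origin at the centre of the underside, z up. Grip it across its outside.
- tablet_tub: White plastic tub with a ribbed white screw cap, 49 mm across, 81 mm tall, upright; cap and tub are one piece. Origin at the centre of the underside, z up. Grip it across its sides.
- prep_board: Orange-brown wood board, fixed, 96 mm (its x) x 272 mm (its y) x 18 mm. Three black-lined wells 4 mm deep in a row along y, all at x = 0: large round, 71 mm across, at y = +0.090; square, 71 (x) by 75 mm (y), at y = 0; small round, 57 mm, at y = -0.090. Well floors at z = 0.014, top at z = 0.018. Origin at the centre of the underside, z up. Closing along x clears the other wells.
- clean_board: Blue plastic kit board, fixed to the counter, 96 mm (its x) x 190 mm (its y) x 18 mm. Two round black-lined wells 4 mm deep: large, 71 mm across, at y = +0.045; small, 57 mm across, at y = -0.045; both at x = 0. Well floors are at z = 0.014, the board's top at z = 0.018. Origin at the centre of the underside, z up.
- espresso_cup_2: Dark blue-green espresso cup with a handle, 63 x 88 x 50 mm; bystander, leave it alone. Origin at the centre of the underside, z up. Handle towards its -y.
- espresso_cup_0: White espresso cup with a handle, 63 x 89 x 50 mm; bystander, leave it alone. Origin at the centre of the underside, z up. Handle towards its -y.
- spare_basket: Low steel filter basket, 67 mm across, 26 mm tall; bystander, leave it alone (it is not the steel cup). Origin at the centre of the underside, z up. 

How it is judged (in metres and radians):
At the end, for the whole second after the job is handed in: All five things in their named wells: each within 12 mm of the well centre along the board's x and y, on the well floor (underside 11 to 16.5 mm above the counter), upright within 0.1 rad, released and at rest (x of distributor in the frame of prep_board between -0.012 and 0.012 m and y of distributor in the frame of prep_board between 0.078 and 0.102 m and z of distributor in the frame of prep_board between 0.011 and 0.0165 m and angle between each of distributor, shot_timer, needle_tool, dosing_cup, tablet_tub's own z axis and vertical below 0.1 rad and linear speed of each of distributor, shot_timer, needle_tool, dosing_cup, tablet_tub below 0.02 m/s and angular speed of each of distributor, shot_timer, needle_tool, dosing_cup, tablet_tub below 0.3 rad/s and x of shot_timer in the frame of prep_board between -0.012 and 0.012 m and y of shot_timer in the frame of prep_board between -0.012 and 0.012 m and z of shot_timer in the frame of prep_board between 0.011 and 0.0165 m and x of needle_tool in the frame of prep_board between -0.012 and 0.012 m and y of needle_tool in the frame of prep_board between -0.102 and -0.078 m and z of needle_tool in the frame of prep_board between 0.011 and 0.0165 m and x of dosing_cup in the frame of clean_board between -0.012 and 0.012 m and y of dosing_cup in the frame of clean_board between 0.033 and 0.057 m and z of dosing_cup in the frame of clean_board between 0.011 and 0.0165 m and x of tablet_tub in the frame of clean_board between -0.012 and 0.012 m and y of tablet_tub in the frame of clean_board between -0.057 and -0.033 m and z of tablet_tub in the frame of clean_board between 0.011 and 0.0165 m); the robot touches nothing.
It fails at once if the dark blue-green espresso cup is pushed more than 25 mm from its place or tipped (distance of espresso_cup_2 from where it was at the start of the episode above 0.025 m or angle between espresso_cup_2's own z axis and vertical above 0.35 rad).
It fails at once if the white espresso cup is pushed more than 25 mm from its place or tipped (distance of espresso_cup_0 from where it was at the start of the episode above 0.025 m or angle between espresso_cup_0's own z axis and vertical above 0.35 rad).
It fails at once if the steel filter basket is pushed more than 25 mm from its place or tipped (distance of spare_basket from where it was at the start of the episode above 0.025 m or angle between spare_basket's own z axis and vertical above 0.35 rad).
It also fails if it takes over 144 s, if anything falls off the work surface, if the arm or the gripper's body presses on something with over 40 N, if the wrist force passes 120 N, or if a joint passes its speed limit or range.

## Working session

There is one attempt and no reset: what is moved stays moved. The work goes in short steps, Python scripts to look and compute and a shell command to move; the robot and the scene stay as the last step left them, time stands still between calls to the robot, and variables do not carry over. Pictures are saved under pics/ and viewed, at most 14 in all, crops included, and the job is handed in when it is done.

```bash
ls; mkdir -p pics
python3 - <<'E'
from plant import ctrl, snapshot
import cv2,numpy as np
o=ctrl.get_obs();print(o['clock'],o['tool_pos'],o['orientation'],o['opening'])
for n in("scene","top"):
    s=snapshot(n);cv2.imwrite(f'pics/{n}0.png',s['frame'][:,:,::-1]);np.savez(f'pics/{n}0.npz',**s)
    print(n,s['fovy'],s['cx'],s['cy'],s['k1'],np.round(s['R'],3).tolist(),s['t'])
E
```

```text
drive.py
pics
plant.py
0.0 [ 0.15032873 -0.657586    0.25062832] [ 1.79905027e+02 -7.02656512e-03 -1.67131493e+02] 0.08754721660894497
scene 55.92070488986365 316.47133330792013 240.11679452038246 -0.022634403374090537 [[-0.667, -0.745, -0.015], [-0.572, 0.524, -0.631], [0.478, -0.412, -0.776]] [0.30457949 0.29636981 0.80344859]
top 52.81897491827171 314.8985092418684 234.85369185646607 -0.024801689004541626 [[0.019, -1.0, -0.001], [-0.985, -0.018, -0.172], [0.172, 0.004, -0.985]] [0.00229296 0.46754994 1.31601859]
```

View pics/top0.png

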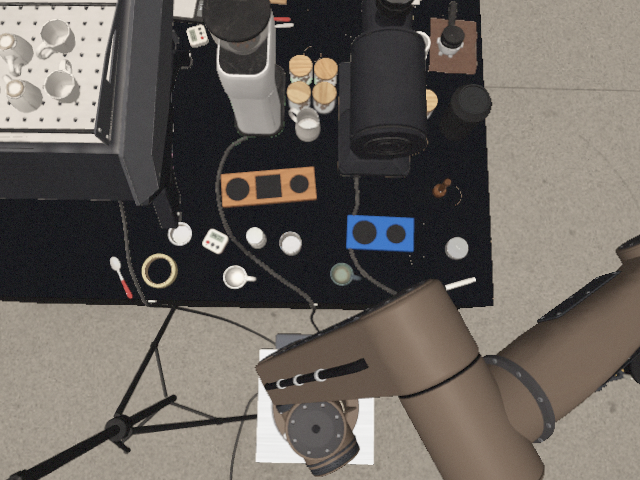

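View pics/scene0.png

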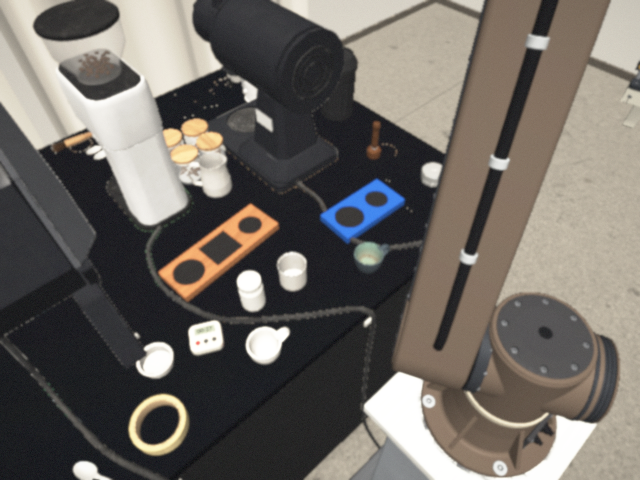

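The top view shows the prep board at (268,187), clean board (380,233), needle tool (441,188), distributor (457,248), timer (215,241), tub (256,238), steel cup (290,243), basket (180,233), white cup (235,277) and green cup (342,274). The large wells are at image left (+y). The scene view agrees.

```bash
cat > h.py <<'E'
import numpy as np,cv2
def K(s):
    f=240/np.tan(np.radians(s['fovy'])/2);return np.array([[f,0,s['cx']],[0,f,s['cy']],[0,0,1.]])
def slopes(s,uv):
    d=np.array([float(s['k1']),0,0,0])
    return cv2.undistortPoints(np.float64(uv).reshape(-1,1,2),K(s),d).reshape(-1,2)
def rays(s,uv,R=None,t=None):
    R=s['R'] if R is None else R;t=s['t'] if t is None else t
    a=slopes(s,uv);d=np.c_[a,np.ones(len(a))]@R;return -R.T@t,d
def plane(s,uv,z,R=None,t=None):
    c,d=rays(s,uv,R,t);return c+d*((z-c[2])/d[:,2])[:,None]
def cloud(s,R=None,t=None):
    v,u=np.mgrid[:480,:640];c,d=rays(s,np.c_[u.ravel(),v.ravel()],R,t)
    return (c+d*s['z_map'].reshape(-1,1)).reshape(480,640,3)
E
python3 - <<'E'
from h import *
s=dict(np.load('pics/top0.npz'));P=cloud(s);hsv=cv2.cvtColor(s['frame'],cv2.COLOR_RGB2HSV)
for n,lo,hi in(("prep",(5,120,90),(18,255,255)),("clean",(100,150,80),(125,255,255))):
    m=cv2.inRange(hsv,lo,hi);m[:150]=0;m[270:]=0
    m[:,:200]=0;m[:,430:]=0
    c=max(cv2.findContours(m,0,2)[0],key=cv2.contourArea)
    w=plane(s,c.reshape(-1,2),.018)[:,:2]
    r=cv2.minAreaRect(np.float32(w*1000));print(n,r, 'z',np.median(P[m>0][:,2]))
    # wells
    mm=np.zeros_like(m);cv2.drawContours(mm,[c],-1,255,-1);d=mm&~m;d=cv2.morphologyEx(d,2,np.ones((3,3)))
    k,_,st,ce=cv2.connectedComponentsWithStats(d)
    for i in range(1,k):
        if st[i,4]>60: print('  well',st[i,4],plane(s,ce[i],.016)[0].round(4))
for n,u,v,h in(("needle",441,188,.107),("dist",457,248,.032),("timer",215,241,.018),("tub",256,238,.081),("cup",290,243,.059),("basket",180,233,.026),("white",235,277,.05),("green",342,274,.05)):
    W=P[v-25:v+25,u-25:u+25];g=(W[...,2]>max(.4*h,.01))&(W[...,2]<h+.02)
    k,l,st,ce=cv2.connectedComponentsWithStats(np.uint8(g));i=1+np.argmax(st[1:,4]) ;w=W[l==i]
    tp=w[w[:,2]>h-.006]
    uv=np.argwhere((l==i))
    print(n,'top z95 %.3f'%np.percentile(w[:,2],95),'n',len(tp),'ctr',((tp[:,:2].min(0)+tp[:,:2].max(0))/2).round(4),'mean',tp.mean(0).round(4)[:2],'size',np.ptp(tp[:,:2],axis=0).round(3))
print('counter z',np.median(P[210:220,330:340,2]))
E
```

```text
prep ((612.0297241210938, 150.0410614013672), (101.4503173828125, 274.4815979003906), 5.996440887451172) z 0.017746713493172472
  well 561 [0.6123 0.15   0.016 ]
  well 272 [0.6226 0.0608 0.016 ]
  well 421 [0.6033 0.2401 0.016 ]
clean ((480.9715576171875, -173.54641723632812), (192.27508544921875, 100.34761047363281), 88.31070709228516) z 0.01791458051671657
  well 452 [ 0.4829 -0.1295  0.016 ]
  well 290 [ 0.4804 -0.2193  0.016 ]
needle top z95 0.109 n 39 ctr [ 0.6121 -0.3471] mean [ 0.611  -0.3467] size [0.017 0.016]
dist top z95 0.035 n 373 ctr [ 0.441  -0.3907] mean [ 0.4409 -0.3897] size [0.06  0.063]
timer top z95 0.021 n 374 ctr [0.4513 0.2966] mean [0.4507 0.2967] size [0.069 0.069]
tub top z95 0.086 n 226 ctr [0.4568 0.1769] mean [0.4565 0.1771] size [0.045 0.044]
cup top z95 0.062 n 63 ctr [0.4444 0.0806] mean [0.4468 0.0807] size [0.06  0.058]
basket top z95 0.044 n 172 ctr [0.4774 0.4039] mean [0.4724 0.4   ] size [0.084 0.083]
white top z95 0.053 n 131 ctr [0.3467 0.2209] mean [0.3463 0.2216] size [0.061 0.084]
green top z95 0.053 n 127 ctr [ 0.361  -0.0739] mean [ 0.3592 -0.0732] size [0.061 0.083]
counter z 0.0003094671446356445
```

Run:
```python
from h import *
T=dict(np.load('pics/top0.npz'));S=dict(np.load('pics/scene0.npz'))
def ell(s,u,v,h,r):  # centre of the pixels lying at top height
    P=cloud(s);W=P[v-r:v+r,u-r:u+r];g=np.uint8((W[...,2]>h-.006)&(W[...,2]<h+.012))
    k,l,st,ce=cv2.connectedComponentsWithStats(g);i=1+np.argmax(st[1:,4]);c=max(cv2.findContours(np.uint8(l==i),0,2)[0],key=cv2.contourArea).reshape(-1,2)+[u-r,v-r]
    w=plane(s,c,h)[:,:2];return np.float32(w*1000)
for n,h,a,b in(("needle",.107,(441,188),(376,125)),("dist",.032,(457,248),(432,174)),("timer",.018,(215,241),(206,337)),("tub",.081,(256,238),(250,280)),("cup",.059,(290,243),(292,265))):
    for nm,s,p in(("top",T,a),("scene",S,b)):
        w=ell(s,*p,h,28)
        if n=="timer": print(n,nm,cv2.minAreaRect(w))
        else: c,r=cv2.minEnclosingCircle(w);print(n,nm,np.round(c,1),'r %.1f'%r)
hsv=cv2.cvtColor(S['frame'],cv2.COLOR_RGB2HSV)
for n,lo,hi in(("prep",(5,120,90),(18,255,255)),("clean",(100,150,80),(125,255,255))):
    m=cv2.inRange(hsv,lo,hi);m[:170]=0;m[300:]=0;m[:,:150]=0;m[:,410:]=0
    c=max(cv2.findContours(m,0,2)[0],key=cv2.contourArea)
    mm=np.zeros_like(m);cv2.drawContours(mm,[c],-1,255,-1);d=cv2.morphologyEx(mm&~m,2,np.ones((3,3)))
    k,_,st,ce=cv2.connectedComponentsWithStats(d)
    for i in range(1,k):
        if st[i,4]>60: print(n,'well',st[i,4],plane(S,ce[i],.016)[0].round(4))
P=np.vstack([cloud(T).reshape(-1,3),cloud(S).reshape(-1,3)])
def hi(x0,x1,y0,y1,z):
    q=P[(P[:,0]>x0)&(P[:,0]<x1)&(P[:,1]>y0)&(P[:,1]<y1)&(P[:,2]>z)];print('obst',x0,x1,y0,y1,len(q),q.min(0).round(3) if len(q) else '',q.max(0).round(3) if len(q) else '')
hi(.5,.74,.19,.29,.05);hi(.5,.74,.1,.2,.05);hi(.5,.74,.01,.11,.05);hi(.5,.74,-.4,-.28,.115);hi(.5,.8,-.3,-.0,.1);hi(.40,.6,-.3,.35,.1)
```

```text
needle top [ 611. -346.] r 9.7
needle scene [ 606.7 -342.4] r 10.5
dist top [ 440.6 -389.5] r 31.9
dist scene [ 439.2 -384.3] r 31.2
timer top ((450.5076904296875, 295.9440002441406), (60.28376770019531, 56.0465202331543), 62.355220794677734)
timer scene ((447.0351257324219, 299.7474365234375), (62.04139709472656, 59.25419616699219), 64.17581939697266)
tub top [457.2 176.8] r 23.6
tub scene [453.5 179.2] r 23.9
cup top [444.4  81. ] r 29.6
cup scene [440.6  83.1] r 30.9
prep well 280 [0.6219 0.0633 0.016 ]
prep well 698 [0.6118 0.1531 0.016 ]
prep well 581 [0.6025 0.2422 0.016 ]
clean well 253 [ 0.4799 -0.2167  0.016 ]
clean well 455 [ 0.4821 -0.127   0.016 ]
obst 0.5 0.74 0.19 0.29 0  
obst 0.5 0.74 0.1 0.2 0  
obst 0.5 0.74 0.01 0.11 0  
obst 0.5 0.74 -0.4 -0.28 0  
obst 0.5 0.8 -0.3 -0.0 18472 [ 0.626 -0.243  0.1  ] [ 0.8   -0.063  0.409]
obst 0.4 0.6 -0.3 0.35 0
```

```bash
cat > go.py <<'E'
# how far to go: go.py gx gy gz yaw  (grasp point, world) -> shift in the tool's axes and turn
import sys,numpy as np
from scipy.spatial.transform import Rotation as Ro
from plant import ctrl, snapshot
x,y,z,w=map(float,sys.argv[1:]);o=ctrl.get_obs();R=Ro.from_euler('xyz',o['orientation'],degrees=True)
d=R.inv().apply(np.array([x,y,z+.006])-o['tool_pos']);t=-((w-o['orientation'][2]+180)%360-180)
print('shift',d.round(4),'turn %.1f'%t,'| at',np.round(o['tool_pos'],4),np.round(o['orientation'],1),'op %.4f t %.1f'%(o['opening'],o['clock']))
E
python3 go.py .44 -.387 .15 -90
```

```text
shift [-0.3427  0.1992  0.095 ] turn -77.1 | at [ 0.1503 -0.6576  0.2507] [ 179.9   -0.  -167.1] op 0.0875 t 0.1
```

The manual's scale: shifts go in units of 5 mm and turns go in units of 10 degrees. Converting my numbers, 0.05 m is 10, -0.343 m is -68.6, -9.6 degrees is -0.96.

```bash
echo '[[[-8, 5, 0], -0.96, 0.088], [[-18, 10, 2], -1.93, 0.088], [[-27, 16, 4], -2.89, 0.088], [[-36, 21, 8], -3.85, 0.088], [[-45, 26, 12], -4.82, 0.088], [[-54, 31, 16], -5.78, 0.088], [[-62, 36, 18], -6.75, 0.088], [[-68.6, 39.8, 19], -7.71, 0.088]]' > m.json && python3 drive.py m.json; echo '[[[0, 0, 0], 0, 0.088], [[0, 0, 0], 0, 0.088]]' > m.json && python3 drive.py m.json
cat > wr.py <<'E'
import sys,numpy as np,cv2
from scipy.spatial.transform import Rotation as Ro
from plant import ctrl, snapshot
def wrist(name):
    o=ctrl.get_obs();s=snapshot('wrist')
    M=np.eye(4);M[:3,:3]=Ro.from_euler('xyz',o['orientation'],degrees=True).as_matrix();M[:3,3]=o['tool_pos']
    C=M@s['T_tool_cam'];s['R']=C[:3,:3].T;s['t']=-C[:3,:3].T@C[:3,3]
    cv2.imwrite(f'pics/{name}.png',s['frame'][:,:,::-1]);np.savez(f'pics/{name}.npz',**s);return s
E
python3 -c "
from wr import *;from h import *
s=wrist('w1');P=cloud(s);print(s['fovy'],P[240,320],P[...,2].min())"
python3 go.py .44 -.387 .026 -90
```

```text
clock: 1.1
tool_pos: [0.4412, -0.3858, 0.1555]
orientation: [179.9, 0.0, -89.7]
force: [0.7, -0.6, 0.2]
opening: 0.0876
gripper_force: 0.0
clock: 1.35
tool_pos: [0.4403, -0.3874, 0.1563]
orientation: [180.0, 0.0, -90.1]
force: [0.0, 0.0, -0.0]
opening: 0.0878
gripper_force: 0.0
70.8678616319348 [ 0.44480367 -0.38169269  0.03048565] -0.8901570545731682
shift [-7.000e-04 -1.000e-04  1.244e-01] turn -0.1 | at [ 0.44   -0.3878  0.1564] [180.    0.  -90.1] op 0.0876 t 1.4
```

View pics/w1.png

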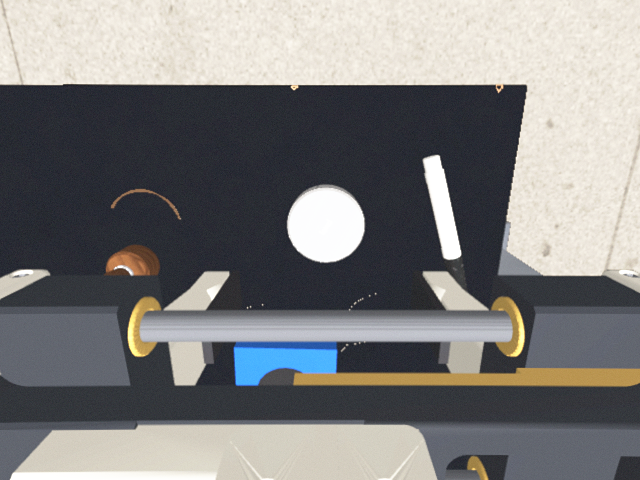

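The wrist view shows the puck centred near (326,223) between the fingers' columns, and the needle tool at (130,265). I'll measure both from here.

Run:
```python
from h import *
s=dict(np.load('pics/w1.npz'));g=cv2.cvtColor(s['frame'],cv2.COLOR_RGB2GRAY)
P=cloud(s);W=np.uint8((P[...,2]>.027)&(P[...,2]<.042));W[:150]=0;W[265:]=0;W[:,:270]=0;W[:,380:]=0
c=max(cv2.findContours(W,0,2)[0],key=cv2.contourArea).reshape(-1,2)
w=plane(s,c,.032)[:,:2]*1000;print(cv2.minEnclosingCircle(np.float32(w)), np.median(P[W>0][:,2]))
```

```text
((440.55242919921875, -394.4707946777344), 30.556005477905273) 0.029992259195517068
```

To row units: 0.124 m is 24.8, 0.1 m is 20.

```bash
echo '[[[0.4, 0, 10], 0, 0.088], [[0.4, 0, 20], 0, 0.088], [[0.4, 0, 24.8], 0, 0.088], [[0.4, 0, 24.8], 0, 0.088], [[0.4, 0, 24.8], 0, 0.04], [[0.4, 0, 24.8], 0, 0.04], [[0.4, 0, 24.8], 0, 0.04], [[0.4, 0, 24.8], 0, 0.04]]' > m.json && python3 drive.py m.json; echo '[[[0, 0, 0], 0, 0.04], [[0, 0, 0], 0, 0.04], [[0, 0, -8], 0, 0.04], [[0, 0, -18], 0, 0.04]]' > m.json && python3 drive.py m.json; python3 go.py .6033 .2401 .12 -84
```

```text
clock: 2.4
tool_pos: [0.4408, -0.3898, 0.0337]
orientation: [-179.9, -0.0, -90.0]
force: [-0.6, 0.7, 7.1]
opening: 0.0613
gripper_force: 30.0
clock: 2.9
tool_pos: [0.4394, -0.3888, 0.1222]
orientation: [179.8, 0.1, -90.0]
force: [1.2, -0.5, -2.2]
opening: 0.0612
gripper_force: 30.0
shift [-0.629  -0.1635 -0.0031] turn -6.0 | at [ 0.4394 -0.3888  0.1222] [ 1.798e+02  1.000e-01 -9.000e+01] op 0.0612 t 2.9
```

```bash
echo '[[[-10, 0, -4], 0, 0.04], [[-22, 0, -8], 0, 0.04], [[-34, 0, -8], 0, 0.04], [[-46, 0, -8], 0, 0.04], [[-58, 0, -8], 0, 0.04], [[-70, 0, -8], 0, 0.04], [[-82, 0, -8], 0, 0.04], [[-92, -6, -8], 0, 0.04]]' > m.json && python3 drive.py m.json; echo '[[[-8, -6, 0], -0.2, 0.04], [[-16, -12, 0], -0.4, 0.04], [[-24, -18, 0], -0.6, 0.04], [[-30, -24, 0], -0.6, 0.04], [[-34, -27, 0], -0.6, 0.04], [[-34, -27, 0], -0.6, 0.04]]' > m.json && python3 drive.py m.json; python3 go.py .6033 .2401 .12 -84
python3 -c "
from wr import *;wrist('w2')"
```

```text
clock: 3.9
tool_pos: [0.469, 0.0724, 0.163]
orientation: [-180.0, 0.1, -89.9]
force: [1.6, -0.9, -2.1]
opening: 0.0612
gripper_force: 30.0
clock: 4.65
tool_pos: [0.606, 0.2416, 0.1613]
orientation: [179.9, -0.0, -84.0]
force: [-0.3, -0.8, -2.6]
opening: 0.0612
gripper_force: 30.0
shift [0.0012 0.0028 0.0353] turn 0.0 | at [0.606  0.2416 0.1613] [179.9  -0.  -84. ] op 0.0612 t 4.7
```

View pics/w2.png

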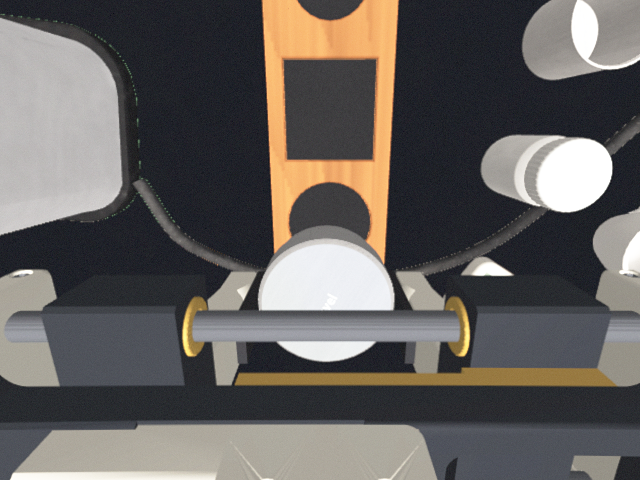

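The puck is held, its centre around (326,293). The board runs straight down the picture, with the square well at (330,110).

Run:
```python
from h import *
s=dict(np.load('pics/w2.npz'));hsv=cv2.cvtColor(s['frame'],cv2.COLOR_RGB2HSV)
m=cv2.inRange(hsv,(5,100,90),(20,255,255));m[270:]=0
k=np.uint8(hsv[...,2]<80);k[:50]=0;k[170:]=0;k[:,:270]=0;k[:,:275]=0;k[:,386:]=0
c=max(cv2.findContours(k,0,2)[0],key=cv2.contourArea);w=plane(s,c.reshape(-1,2),.017)[:,:2]*1000
print('square',cv2.minAreaRect(np.float32(w)))
r=hsv[190:225];  # edges of board and of large well's rim
for v in range(185,230,8):
    x=np.where(m[v]>0)[0];d=np.where((hsv[v]<80)[:,2]&(np.arange(640)>280)&(np.arange(640)<382))[0]
    print(v,plane(s,[[x[0],v],[x[-1],v]],.018)[:,:2].mean(0).round(4),plane(s,[[d[0],v],[d[-1],v]],.017).round(4)[:,:2].tolist() if len(d) else '')
P=cloud(s);q=P[230:355,262:392].reshape(-1,3);q=q[(q[:,2]>.13)&(q[:,2]<.17)];print('puck',((q.min(0)+q.max(0))/2).round(4),np.ptp(q,axis=0).round(3),np.median(q[:,2]))
```

```text
square ((612.382080078125, 148.83047485351562), (67.90887451171875, 70.9382095336914), 5.998954772949219)
185 [0.6063 0.2055] [[0.6173, 0.2068], [0.5961, 0.2046]]
193 [0.6056 0.2121] [[0.6273, 0.2145], [0.5838, 0.2099]]
201 [0.6053 0.2187] [[0.6326, 0.2218], [0.578, 0.2161]]
209 [0.6041 0.2254] [[0.6354, 0.2289], [0.5729, 0.2224]]
217 [0.6034 0.2323] [[0.6365, 0.236], [0.5711, 0.2291]]
225 [0.6031 0.2392] [[0.636, 0.243], [0.5701, 0.2361]]
puck [0.6064 0.2368 0.1449] [0.064 0.06  0.03 ] 0.15744995779728488
```

```bash
echo '[[[0.2, 0.6, 10], 0, 0.04], [[0.2, 0.6, 18], 0, 0.04], [[0.2, 0.6, 20], 0, 0.04], [[0.2, 0.6, 21.2], 0, 0.04], [[0.2, 0.6, 21.8], 0, 0.04], [[0.2, 0.6, 21.8], 0, 0.04]]' > m.json && python3 drive.py m.json; python3 go.py .603 .2405 .043 -84;echo '[[[0, 0, 0.6], 0, 0.04], [[0, 0, 0.6], 0, 0.04]]' > m.json && python3 drive.py m.json
```

```text
clock: 5.45
tool_pos: [0.6033, 0.2394, 0.0547]
orientation: [-179.9, 0.0, -84.0]
force: [-0.3, -0.4, -3.4]
opening: 0.0609
gripper_force: 30.0
shift [-0.0011  0.0002  0.0057] turn -0.0 | at [0.6033 0.2394 0.0547] [-179.9    0.   -84. ] op 0.0609 t 5.5
clock: 5.7
tool_pos: [0.6028, 0.2391, 0.0508]
orientation: [-180.0, 0.0, -84.0]
force: [0.2, 0.0, -2.9]
opening: 0.0614
gripper_force: 30.0
```

To row units: 0.0025 m is 0.5, 0.002 m is 0.4.

```bash
echo '[[[-0.2, 0, 0.4], 0, 0.04], [[-0.2, 0, 0.5], 0, 0.04], [[-0.2, 0, 0.5], 0, 0.04]]' > m.json && python3 drive.py m.json; echo '[[[0, 0, 0], 0, 0.088], [[0, 0, 0], 0, 0.088], [[0, 0, 0], 0, 0.088], [[0, 0, 0], 0, 0.088]]' > m.json && python3 drive.py m.json;echo '[[[0, 0, -8], 0, 0.088], [[0, 0, -18], 0, 0.088], [[0, 0, -22], 0, 0.088], [[0, 10, -22], 0, 0.088], [[0, 20, -22], 0, 0.088], [[0, 20, -22], 0, 0.088]]' > m.json && python3 drive.py m.json
cat > chk.py <<'E'
import sys,cv2;from plant import ctrl, snapshot;from h import *
n=sys.argv[1];s=snapshot('top');np.savez(f'pics/{n}.npz',**s);cv2.imwrite(f'pics/{n}.png',s['frame'][:,:,::-1]);P=cloud(s)
for a in sys.argv[2:]:
    x,y,z,r=map(float,a.split(','));g=np.uint8((abs(P[...,0]-x)<r)&(abs(P[...,1]-y)<r)&(abs(P[...,2]-z-.002)<.009))
    k,l,st,ce=cv2.connectedComponentsWithStats(g);m=l==1+np.argmax(st[1:,4]);w=P[m]
    c=max(cv2.findContours(np.uint8(m),0,2)[0],key=cv2.contourArea).reshape(-1,2);e=cv2.minEnclosingCircle(np.float32(plane(s,c,z)[:,:2]*1000))
    A=np.c_[w[:,:2],np.ones(len(w))];b=np.linalg.lstsq(A,w[:,2],rcond=None)[0]
    print('n',len(w),'ctr',np.round(e[0],1),'r %.1f'%e[1],'zmed %.4f'%np.median(w[:,2]),'slope',b[:2].round(3))
E
python3 chk.py c1 .603 .24 .046 .05; python3 chk.py c1 .603,.24,.046,.05; python3 go.py .457 .177 .15 -90
```

```text
clock: 6.08
tool_pos: [0.6026, 0.2401, 0.0479]
orientation: [180.0, -0.0, -84.0]
force: [0.2, 0.1, -3.2]
opening: 0.0614
gripper_force: 30.0
clock: 6.58
tool_pos: [0.6028, 0.2401, 0.0482]
orientation: [-180.0, 0.0, -84.0]
force: [-0.7, -0.4, -1.0]
opening: 0.0873
gripper_force: 0.0
clock: 7.32
tool_pos: [0.5004, 0.2288, 0.1586]
orientation: [180.0, 0.0, -84.0]
force: [1.2, 0.2, -0.2]
opening: 0.0877
gripper_force: 0.0
n 105 ctr [602.3 227. ] r 28.0 zmed 0.0454 slope [ 0.    -0.003]
shift [0.0479 0.0516 0.0027] turn 6.0 | at [0.5032 0.23   0.1589] [-179.9    0.   -84. ] op 0.0877 t 7.4Traceback (most recent call last):
  File "chk.py", line 4, in <module>
    x,y,z,r=map(float,a.split(','));g=np.uint8((abs(P[...,0]-x)<r)&(abs(P[...,1]-y)<r)&(abs(P[...,2]-z-.002)<.009))
    ^^^^^^^
ValueError: not enough values to unpack (expected 4, got 1)
```

```bash
echo '[[[4.8, 5, 0], 0.3, 0.088], [[9.6, 10.2, 0], 0.6, 0.088], [[9.6, 10.2, 0], 0.6, 0.088], [[9.6, 10.2, 0], 0.6, 0.088]]' > m.json && python3 drive.py m.json; python3 go.py .457 .177 .055 -90
```

```text
clock: 7.92
tool_pos: [0.4587, 0.1772, 0.1584]
orientation: [-179.9, 0.0, -90.0]
force: [0.6, 0.4, -0.2]
opening: 0.0879
gripper_force: 0.0
shift [0.0002 0.0018 0.0974] turn -0.0 | at [0.4587 0.1772 0.1584] [-179.9    0.   -90. ] op 0.0879 t 7.9
```

To row units: 0.097 m is 19.4, 0.09 m is 18.

```bash
echo '[[[0, 0.2, 10], 0, 0.088], [[0, 0.2, 18], 0, 0.088], [[0, 0.2, 19.4], 0, 0.088], [[0, 0.2, 19.4], 0, 0.03], [[0, 0.2, 19.4], 0, 0.03], [[0, 0.2, 19.4], 0, 0.03], [[0, 0.2, 19.4], 0, 0.03], [[0, 0.2, 19.4], 0, 0.03]]' > m.json && python3 drive.py m.json; echo '[[[0, 0, 0], 0, 0.03], [[0, 0, -10], 0, 0.03], [[0, 0, -20], 0, 0.03], [[10, 0, -20], 0, 0.03], [[22, 0, -20], 0, 0.03], [[34, 0, -20], 0, 0.03], [[46, 0, -20], 0, 0.03], [[58, -2, -20], 0, 0.03]]' > m.json && python3 drive.py m.json; echo '[[[12, -2, 0], 0, 0.03], [[20, -2.6, 0], 0, 0.03], [[21.2, -2.6, 0], 0, 0.03], [[21.2, -2.6, 0], 0, 0.03]]' > m.json && python3 drive.py m.json;python3 go.py .4804 -.2193 .069 -90
```

```text
clock: 8.93
tool_pos: [0.4566, 0.1768, 0.0617]
orientation: [-180.0, 0.0, -90.0]
force: [-2.6, 0.9, 6.5]
opening: 0.0487
gripper_force: 30.0
clock: 9.93
tool_pos: [0.4657, -0.1152, 0.1613]
orientation: [-180.0, 0.0, -90.0]
force: [2.0, 0.4, -1.4]
opening: 0.0484
gripper_force: 30.0
clock: 10.42
tool_pos: [0.4788, -0.2196, 0.1607]
orientation: [180.0, 0.0, -90.1]
force: [-0.8, 0.2, -1.1]
opening: 0.0489
gripper_force: 30.0
shift [-0.0003 -0.0016  0.0857] turn -0.1 | at [ 0.4788 -0.2196  0.1607] [180.    0.  -90.1] op 0.0489 t 10.4
```

```bash
echo '[[[0, -0.3, 8], 0, 0.03], [[0, -0.3, 14], 0, 0.03], [[0, -0.3, 16], 0, 0.03], [[0, -0.3, 16.6], 0, 0.03], [[0, -0.3, 16.6], 0, 0.03]]' > m.json && python3 drive.py m.json; python3 go.py .4804 -.2193 .069 -90; echo '[[[0, 0, 0.4], 0, 0.03], [[0, 0, 0.4], 0, 0.03]]' > m.json && python3 drive.py m.json
```

```text
clock: 11.05
tool_pos: [0.4816, -0.2191, 0.079]
orientation: [-179.9, -0.0, -90.0]
force: [-0.3, -0.6, -1.0]
opening: 0.0482
gripper_force: 30.0
shift [0.0002 0.0012 0.004 ] turn 0.0 | at [ 0.4816 -0.2191  0.079 ] [-179.9   -0.   -90. ] op 0.0482 t 11.1
clock: 11.3
tool_pos: [0.4811, -0.2194, 0.0765]
orientation: [-179.9, -0.0, -90.0]
force: [0.5, -0.2, -1.4]
opening: 0.0485
gripper_force: 30.0
```

To row units: 0.001 m is 0.2.

```bash
echo '[[[0, 0, 0.2], 0, 0.03], [[0, 0, 0.2], 0, 0.06], [[0, 0, 0.2], 0, 0.088], [[0, 0, 0.2], 0, 0.088], [[0, 0, 0.2], 0, 0.088], [[0, 0, 0.2], 0, 0.088]]' > m.json && python3 drive.py m.json;echo '[[[0, 0, -10], 0, 0.088], [[0, 0, -20], 0, 0.088], [[-12, 2, -20], 0, 0.088], [[-24, 4, -20], 0, 0.088], [[-36, 6, -20], 0, 0.088], [[-48, 7.4, -20], 0, 0.088], [[-60, 7.4, -20], 0, 0.088], [[-60, 7.4, -20], 0, 0.088]]' > m.json && python3 drive.py m.json;python3 chk.py c2 .48,-.219,.095,.04 .603,.24,.046,.05; python3 go.py .4444 .081 .036 -90
```

```text
clock: 12.05
tool_pos: [0.4809, -0.2194, 0.075]
orientation: [180.0, -0.0, -90.0]
force: [-0.2, 0.2, 1.3]
opening: 0.0868
gripper_force: 0.0
clock: 13.05
tool_pos: [0.4442, 0.0842, 0.1755]
orientation: [-179.9, 0.0, -89.7]
force: [0.1, -0.6, 0.5]
opening: 0.088
gripper_force: 0.0
n 232 ctr [ 481.4 -218.3] r 23.7 zmed 0.0951 slope [ 0.002 -0.008]
n 283 ctr [603.6 239.3] r 31.0 zmed 0.0454 slope [-0.014 -0.025]
shift [ 0.0015 -0.0006  0.1331] turn 0.2 | at [0.4438 0.0825 0.1751] [-180.     0.   -89.8] op 0.0877 t 13.1
```

Both are well seated. Next is the steel cup.

To row units: 0.133 m is 26.6, 0.1 m is 20.

```bash
echo '[[[0.3, -0.1, 10], 0, 0.088], [[0.3, -0.1, 20], 0, 0.088], [[0.3, -0.1, 26.6], 0, 0.088], [[0.3, -0.1, 26.6], 0, 0.088], [[0.3, -0.1, 26.6], 0, 0.04], [[0.3, -0.1, 26.6], 0, 0.04], [[0.3, -0.1, 26.6], 0, 0.04], [[0.3, -0.1, 26.6], 0, 0.04]]' > m.json && python3 drive.py m.json; echo '[[[0, 0, 0], 0, 0.04], [[0, 0, -10], 0, 0.04], [[0, 0, -20], 0, 0.04], [[10, 0, -20], 0, 0.04], [[20, -2, -20], 0, 0.04], [[30, -5, -20], 0, 0.04], [[40, -7.6, -20], 0, 0.04], [[40, -7.6, -20], 0, 0.04]]' > m.json && python3 drive.py m.json;python3 go.py .4829 -.1295 .05 -90
```

```text
clock: 14.1
tool_pos: [0.4445, 0.0792, 0.0429]
orientation: [-180.0, 0.0, -90.0]
force: [-3.9, -0.5, 8.5]
opening: 0.0586
gripper_force: 30.0
clock: 15.1
tool_pos: [0.4826, -0.1237, 0.1419]
orientation: [180.0, -0.0, -90.3]
force: [-0.2, 0.3, -1.8]
opening: 0.0583
gripper_force: 30.0
shift [ 0.0058 -0.0004  0.0859] turn -0.3 | at [ 0.4826 -0.1237  0.1419] [180.   -0.  -90.3] op 0.0583 t 15.1
```

To row units: 0.006 m is 1.2, 0.08 m is 16.

```bash
echo '[[[1.2, 0, 8], 0, 0.04], [[1.2, 0, 14], 0, 0.04], [[1.2, 0, 16], 0, 0.04], [[1.2, 0, 16], 0, 0.04]]' > m.json && python3 drive.py m.json; echo '[[[0, 0, 0.4], 0, 0.04], [[0, 0, 0.4], 0, 0.04]]' > m.json && python3 drive.py m.json;python3 go.py .4829 -.1295 .05 -90
```

```text
clock: 15.6
tool_pos: [0.4824, -0.1265, 0.0621]
orientation: [180.0, -0.0, -90.0]
force: [1.1, 0.2, -0.6]
opening: 0.0584
gripper_force: 30.0
clock: 15.85
tool_pos: [0.483, -0.1267, 0.0609]
orientation: [-179.9, 0.0, -90.0]
force: [1.2, 0.6, -1.4]
opening: 0.0585
gripper_force: 30.0
shift [0.0028 0.0001 0.0049] turn -0.0 | at [ 0.483  -0.1267  0.0609] [-179.9    0.   -90. ] op 0.0585 t 15.8
```

To row units: 0.004 m is 0.8, 0.003 m is 0.6.

```bash
echo '[[[0.6, 0, 0], 0, 0.04], [[0.6, 0, 0.4], 0, 0.04], [[0.6, 0, 0.8], 0, 0.04], [[0.6, 0, 0.8], 0, 0.04]]' > m.json && python3 drive.py m.json;  echo '[[[0, 0, 0], 0, 0.06], [[0, 0, 0], 0, 0.088], [[0, 0, 0], 0, 0.088], [[0, 0, 0], 0, 0.088], [[0, 0, 0], 0, 0.088]]' > m.json && python3 drive.py m.json;echo '[[[0, 0, -10], 0, 0.088], [[0, 0, -20], 0, 0.088], [[-12, 2, -20], 0, 0.088], [[-24, 4, -20], 0, 0.088], [[-36, 6, -20], 0, 0.088], [[-48, 6, -20], 0, 0.088], [[-60, 6, -20], 0, 0.088], [[-60, 6, -20], 0, 0.088]]' > m.json && python3 drive.py m.json;python3 chk.py c3 .483,-.13,.073,.05 .48,-.219,.095,.04; python3 go.py .4505 .296 .15 -117
```

```text
clock: 16.35
tool_pos: [0.4825, -0.1301, 0.0568]
orientation: [-180.0, -0.0, -90.0]
force: [-3.5, -0.5, 10.2]
opening: 0.0587
gripper_force: 30.0
clock: 16.98
tool_pos: [0.4825, -0.1299, 0.056]
orientation: [-180.0, -0.0, -90.0]
force: [0.7, 0.5, 0.1]
opening: 0.087
gripper_force: 0.0
clock: 17.98
tool_pos: [0.4527, 0.1739, 0.1562]
orientation: [-179.9, 0.0, -89.7]
force: [-0.1, 0.2, -0.2]
opening: 0.0877
gripper_force: 0.0
n 53 ctr [ 483.6 -128.9] r 29.8 zmed 0.0723 slope [-0.037  0.006]
n 230 ctr [ 481.4 -218.3] r 23.7 zmed 0.0951 slope [ 0.027 -0.033]
shift [-0.1241  0.0014 -0.0002] turn 27.2 | at [0.4522 0.1719 0.1559] [180.   -0.  -89.8] op 0.0876 t 18.0
```

```bash
echo '[[[-8, 0, 0], 0.9, 0.088], [[-17, 0.2, 0], 1.8, 0.088], [[-24.8, 0.2, 0], 2.7, 0.088], [[-24.8, 0.2, 0], 2.7, 0.088], [[-24.8, 0.2, 0], 2.7, 0.088]]' > m.json && python3 drive.py m.json; python3 go.py .4505 .296 .024 -117
python3 -c "
from wr import *;from h import *
s=wrist('w3');P=cloud(s);m=np.uint8((P[...,2]>.011)&(P[...,2]<.026));m[265:]=0;m[:,:240]=0;m[:,400:]=0
c=max(cv2.findContours(m,0,2)[0],key=cv2.contourArea).reshape(-1,2);print(cv2.boundingRect(c),cv2.minAreaRect(np.float32(plane(s,c,.017)[:,:2]*1000)))"
```

```text
clock: 18.65
tool_pos: [0.4514, 0.2929, 0.1557]
orientation: [180.0, -0.1, -117.0]
force: [-0.2, 0.3, 0.4]
opening: 0.0881
gripper_force: 0.0
shift [-0.0025  0.0021  0.1257] turn 0.0 | at [0.4514 0.2929 0.1557] [ 1.80e+02 -1.00e-01 -1.17e+02] op 0.0881 t 18.6
(295, 193, 69, 71) ((448.9765625, 294.1820983886719), (60.86781311035156, 56.587432861328125), 63.47462844848633)
```

View pics/w3.png

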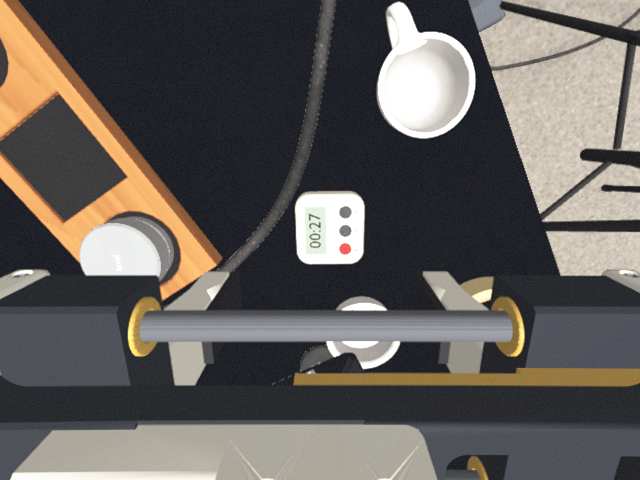

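```bash
python3 - <<'E'
from h import *
for n in('top0','scene0'):
    P=cloud(dict(np.load(f'pics/{n}.npz'))).reshape(-1,3);d=P-[.45,.296,0]
    a=d[:,0]*.891-d[:,1]*.454;b=d[:,0]*.454+d[:,1]*.891
    q=P[(abs(a)<.13)&(abs(b)<.09)&(P[:,2]>.045)&(P[:,2]<.5)];print(n,len(q),q.min(0) if len(q) else '',q.max(0) if len(q) else '')
E
echo '[[[-0.2, 0.2, 10], 0, 0.088], [[-0.2, 0.2, 16], 0, 0.088], [[-0.2, 0.2, 16], 0, 0.088]]' > m.json && python3 drive.py m.json
```

```text
top0 72 [0.33243862 0.18240553 0.04501836] [0.47948957 0.26291589 0.08560448]
scene0 205 [0.32889385 0.18191736 0.04515288] [0.47747889 0.26329938 0.08358375]
clock: 19.08
tool_pos: [0.4502, 0.293, 0.0744]
orientation: [179.9, -0.3, -117.1]
force: [-1.6, -0.5, 0.2]
opening: 0.088
gripper_force: 0.0
```

```bash
python3 go.py .4505 .2955 .024 -117; echo '[[[-0.4, 0, 6], 0, 0.088], [[-0.4, 0, 8.8], 0, 0.088], [[-0.4, 0, 8.8], 0, 0.088], [[-0.4, 0, 8.8], 0, 0.04], [[-0.4, 0, 8.8], 0, 0.04], [[-0.4, 0, 8.8], 0, 0.04], [[-0.4, 0, 8.8], 0, 0.04], [[-0.4, 0, 8.8], 0, 0.04]]' > m.json && python3 drive.py m.json; echo '[[[0, 0, 0], 0, 0.04], [[0, 0, -8], 0, 0.04], [[0, 0, -16], 0, 0.04], [[0, 0, -22], 0, 0.04], [[0, 0, -22], 0, 0.04]]' > m.json && python3 drive.py m.json;python3 go.py .6123 .150 .08 -84
```

```text
shift [-0.0025  0.0008  0.0443] turn -0.1 | at [0.4502 0.293  0.0744] [ 179.9   -0.3 -117.1] op 0.0880 t 19.1
clock: 20.08
tool_pos: [0.4522, 0.2974, 0.0325]
orientation: [-180.0, 0.0, -117.0]
force: [-1.0, -0.7, 5.4]
opening: 0.0562
gripper_force: 30.1
clock: 20.7
tool_pos: [0.4529, 0.2983, 0.1444]
orientation: [-179.9, 0.3, -117.0]
force: [0.6, -0.0, -2.4]
opening: 0.0565
gripper_force: 30.0
shift [ 0.06   -0.2093  0.0583] turn -33.0 | at [0.4529 0.2983 0.1444] [-179.9    0.3 -117. ] op 0.0565 t 20.7
```

To row units: -0.209 m is -41.8, -0.2 m is -40, -33 degrees is -3.3.

```bash
echo '[[[3, -10, 0], -0.8, 0.04], [[6, -20, 0], -1.7, 0.04], [[9, -30, 0], -2.5, 0.04], [[11.8, -40, 0], -3.3, 0.04], [[11.8, -41.8, 0], -3.3, 0.04], [[11.8, -41.8, 0], -3.3, 0.04]]' > m.json && python3 drive.py m.json; python3 go.py .6123 .152 .05 -84
```

```text
clock: 21.45
tool_pos: [0.611, 0.149, 0.1405]
orientation: [179.9, -0.0, -84.2]
force: [-0.9, 0.3, -0.3]
opening: 0.0563
gripper_force: 30.0
shift [-0.0029 -0.0018  0.0845] turn -0.2 | at [0.611  0.149  0.1405] [179.9  -0.  -84.2] op 0.0563 t 21.4
```

To row units: 0.089 m is 17.8, 0.085 m is 17.

```bash
echo '[[[-0.6, -0.4, 8], 0, 0.04], [[-0.6, -0.4, 15], 0, 0.04], [[-0.6, -0.4, 17], 0, 0.04], [[-0.6, -0.4, 17.8], 0, 0.04], [[-0.6, -0.4, 17.8], 0, 0.04]]' > m.json && python3 drive.py m.json; python3 go.py .6123 .152 .04 -84; echo '[[[0, 0, 0.4], 0, 0.04], [[0, 0, 0.4], 0, 0.04]]' > m.json && python3 drive.py m.json
```

```text
clock: 22.08
tool_pos: [0.6135, 0.1536, 0.0541]
orientation: [-179.9, 0.0, -84.0]
force: [0.9, -0.3, -0.7]
opening: 0.0562
gripper_force: 30.0
shift [0.0015 0.0013 0.0081] turn 0.0 | at [0.6135 0.1536 0.0541] [-179.9    0.   -84. ] op 0.0562 t 22.1
clock: 22.32
tool_pos: [0.6133, 0.153, 0.0517]
orientation: [-179.9, 0.0, -84.0]
force: [0.5, 0.5, -0.8]
opening: 0.0564
gripper_force: 30.0
```

```bash
echo '[[[0.2, 0.2, 0.4], 0, 0.04], [[0.2, 0.2, 0.8], 0, 0.04], [[0.2, 0.2, 0.8], 0, 0.04]]' > m.json && python3 drive.py m.json; echo '[[[0, 0, 0.2], 0, 0.04], [[0, 0, 0.2], 0, 0.04]]' > m.json && python3 drive.py m.json
```

```text
clock: 22.7
tool_pos: [0.6121, 0.1517, 0.0468]
orientation: [180.0, -0.0, -84.0]
force: [0.6, 0.1, -1.4]
opening: 0.0561
gripper_force: 30.0
clock: 22.95
tool_pos: [0.6122, 0.1518, 0.0465]
orientation: [-180.0, -0.0, -84.0]
force: [-1.6, -0.7, 3.8]
opening: 0.0566
gripper_force: 30.1
```

```bash
echo '[[[0, 0, 0], 0, 0.06], [[0, 0, 0], 0, 0.088], [[0, 0, 0], 0, 0.088], [[0, 0, 0], 0, 0.088], [[0, 0, -10], 0, 0.088], [[0, 0, -20], 0, 0.088], [[0, 0, -30], 0, 0.088], [[0, 10, -30], 0, 0.088]]' > m.json && python3 drive.py m.json; echo '[[[0, 10, 0], 0, 0.088], [[6, 20, 0], 0.2, 0.088], [[16, 22, 0], 0.4, 0.088], [[28, 22, 0], 0.6, 0.088], [[40, 22, 0], 0.6, 0.088], [[52, 22, 0], 0.6, 0.088], [[64, 20, 0], 0.6, 0.088], [[76, 18, 0], 0.6, 0.088]]' > m.json && python3 drive.py m.json; python3 chk.py c4 .612,.15,.032,.045 .483,-.13,.073,.05 .611,-.346,.107,.02; python3 go.py .611 -.346 .19 -90
```

```text
clock: 23.95
tool_pos: [0.5663, 0.1481, 0.2003]
orientation: [-179.5, 0.1, -84.0]
force: [-1.7, 0.7, -1.0]
opening: 0.0875
gripper_force: 0.0
clock: 24.95
tool_pos: [0.5128, -0.2428, 0.1964]
orientation: [-179.9, -0.0, -90.0]
force: [1.4, 1.2, 0.9]
opening: 0.0876
gripper_force: 0.0
n 389 ctr [611.6 151.1] r 36.9 zmed 0.0309 slope [0.014 0.002]
n 2 ctr [ 499.3 -151. ] r 1.4 zmed 0.0733 slope [3.642 5.761]
shift [ 0.0975 -0.097   0.    ] turn -0.1 | at [ 0.5142 -0.2483  0.1958] [-1.80e+02 -1.00e-01 -9.01e+01] op 0.0876 t 25.0Traceback (most recent call last):
  File "chk.py", line 5, in <module>
    k,l,st,ce=cv2.connectedComponentsWithStats(g);m=l==1+np.argmax(st[1:,4]);w=P[m]
                                                         ~~~~~~~~~^^^^^^^^^^
    return _wrapfunc(a, 'argmax', axis=axis, out=out, **kwds)
    return bound(*args, **kwds)
ValueError: attempt to get argmax of an empty sequence
```

To row units: 0.0975 m is 19.5, -0.097 m is -19.4.

```bash
echo '[[[10, 0, 0], 0, 0.088], [[19.5, 0, 0], 0, 0.088], [[19.5, -8, 0], 0, 0.088], [[19.5, -19.4, 0], 0, 0.088], [[19.5, -19.4, 0], 0, 0.088], [[19.5, -19.4, 0], 0, 0.088]]' > m.json && python3 drive.py m.json; python3 go.py .611 -.346 .07 -90
python3 -c "
from wr import *;from h import *
s=wrist('w4');P=cloud(s);m=np.uint8((P[...,2]>.098)&(P[...,2]<.12));m[300:]=0;m[:,:240]=0;m[:,420:]=0
c=max(cv2.findContours(m,0,2)[0],key=cv2.contourArea).reshape(-1,2);print(cv2.boundingRect(c),cv2.minEnclosingCircle(np.float32(plane(s,c,.106)[:,:2]*1000)))"
```

```text
clock: 25.75
tool_pos: [0.6092, -0.3379, 0.1952]
orientation: [179.9, 0.0, -90.0]
force: [-0.0, 0.2, 0.5]
opening: 0.0873
gripper_force: 0.0
shift [ 0.0081 -0.0019  0.1192] turn -0.0 | at [ 0.6092 -0.3379  0.1952] [179.9   0.  -90. ] op 0.0873 t 25.8
(309, 215, 29, 28) ((610.8934326171875, -352.26446533203125), 10.16789436340332)
```

View pics/w4.png

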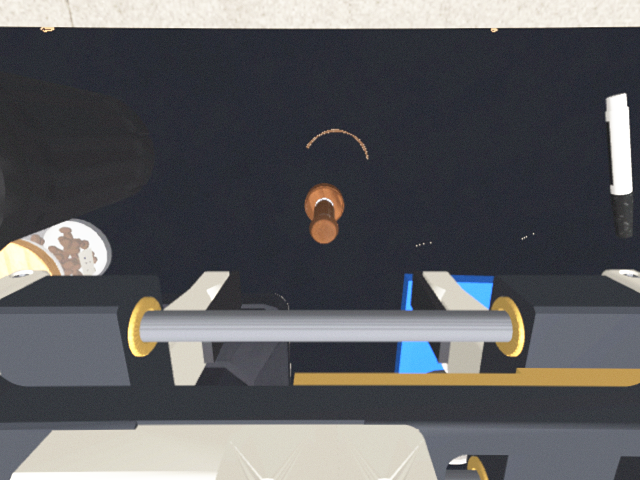

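The manual's scale: shifts go in units of 5 mm and turns go in units of 10 degrees. Converting my numbers, 0.119 m is 23.8, 0.0085 m is 1.7.

```bash
echo '[[[1.7, -0.4, 0], 0, 0.088], [[1.7, -0.4, 10], 0, 0.088], [[1.7, -0.4, 20], 0, 0.088], [[1.7, -0.4, 23.8], 0, 0.088], [[1.7, -0.4, 23.8], 0, 0.088]]' > m.json && python3 drive.py m.json; echo '[[[0, 0, 0], 0, 0.05], [[0, 0, 0], 0, 0.01], [[0, 0, 0], 0, 0.01], [[0, 0, 0], 0, 0.01], [[0, 0, 0], 0, 0.01], [[0, 0, 0], 0, 0.01], [[0, 0, 0], 0, 0.01], [[0, 0, 0], 0, 0.01]]' > m.json && python3 drive.py m.json; echo '[[[0, 0, -10], 0, 0.01], [[0, 0, -20], 0, 0.01], [[0, 12, -22], 0, 0.01], [[0, 24, -22], 0, 0.01], [[0, 32, -22], 0, 0.01], [[-10, 34, -22], 0, 0.01], [[-20, 34, -22], 0, 0.01], [[-32, 34, -22], 0, 0.01]]' > m.json && python3 drive.py m.json; python3 go.py .6226 .0608 .19 -84
```

```text
clock: 26.42
tool_pos: [0.611, -0.3471, 0.0766]
orientation: [179.9, 0.0, -90.0]
force: [0.4, -0.3, 0.4]
opening: 0.0874
gripper_force: 0.0
clock: 27.42
tool_pos: [0.6114, -0.3467, 0.0769]
orientation: [180.0, 0.0, -90.0]
force: [0.2, 0.3, -0.3]
opening: 0.0203
gripper_force: 30.0
clock: 28.42
tool_pos: [0.4412, -0.1857, 0.1873]
orientation: [-180.0, -0.0, -90.1]
force: [1.5, 1.0, -0.8]
opening: 0.0204
gripper_force: 30.0
shift [-0.2469 -0.1809 -0.0086] turn -6.1 | at [ 0.4412 -0.1857  0.1873] [-180.    -0.   -90.1] op 0.0204 t 28.4
```

To row units: -0.22 m is -44, -0.06 m is -12, -6 degrees is -0.6.

```bash
echo '[[[-12, 0, 0], -0.2, 0.01], [[-24, 0, 0], -0.4, 0.01], [[-36, 0, 0], -0.6, 0.01], [[-44, -6, 0], -0.6, 0.01], [[-49.4, -16, 0], -0.6, 0.01], [[-49.4, -26, 0], -0.6, 0.01], [[-49.4, -36.2, 0], -0.6, 0.01], [[-49.4, -36.2, 0], -0.6, 0.01]]' > m.json && python3 drive.py m.json; echo '[[[0, 0, 0], 0, 0.01]]' > m.json && python3 drive.py m.json; python3 go.py .622 .0605 .084 -84;python3 -c "
from wr import *;wrist('w5')"
```

```text
clock: 29.42
tool_pos: [0.6252, 0.0602, 0.1854]
orientation: [179.9, -0.0, -84.1]
force: [-0.8, -1.2, -0.4]
opening: 0.0201
gripper_force: 30.0
clock: 29.55
tool_pos: [0.6222, 0.06, 0.1863]
orientation: [179.9, -0.0, -84.1]
force: [0.0, 0.2, -0.3]
opening: 0.0203
gripper_force: 30.0
shift [-0.0005 -0.      0.0963] turn -0.1 | at [0.6222 0.06   0.1863] [179.9  -0.  -84.1] op 0.0203 t 29.6
```

View pics/w5.png

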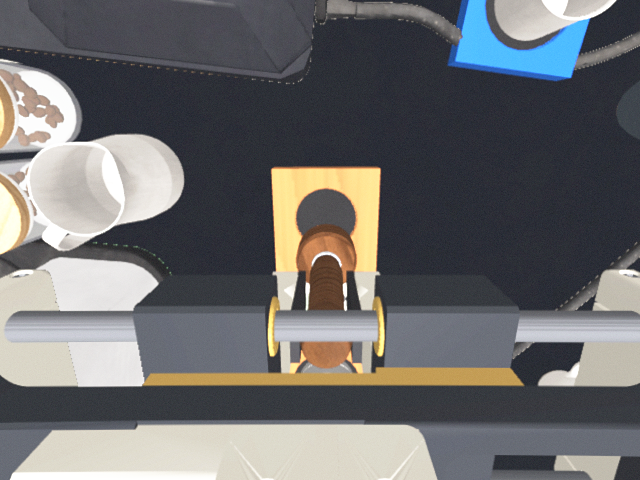

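The needle tool is held upright over the small well, whose centre is near (327,215). The mug at (90,190) is clear to the side.

```bash
echo '[[[0, 0, 10], 0, 0.01], [[0, 0, 16], 0, 0.01], [[0, 0, 18], 0, 0.01], [[0, 0, 18.4], 0, 0.01], [[0, 0, 18.4], 0, 0.01]]' > m.json && python3 drive.py m.json; python3 go.py .622 .0605 .084 -84; echo '[[[0, 0, 0.4], 0, 0.01], [[0, 0, 0.4], 0, 0.01]]' > m.json && python3 drive.py m.json
```

```text
clock: 30.22
tool_pos: [0.6233, 0.0606, 0.0966]
orientation: [-179.9, 0.0, -84.0]
force: [-0.9, 0.2, -0.8]
opening: 0.0204
gripper_force: 30.0
shift [-0.0001  0.0014  0.0066] turn 0.0 | at [0.6233 0.0606 0.0966] [-179.9    0.   -84. ] op 0.0204 t 30.2
clock: 30.48
tool_pos: [0.6229, 0.0603, 0.0936]
orientation: [-179.9, 0.0, -84.0]
force: [0.8, 0.2, -1.1]
opening: 0.0204
gripper_force: 30.0
```

Floor contact is expected at about 0.0908.

To row units: 0.0025 m is 0.5, 0.0015 m is 0.3.

```bash
echo '[[[0, 0.2, 0.3], 0, 0.01], [[0, 0.2, 0.5], 0, 0.01], [[0, 0.2, 0.5], 0, 0.01]]' > m.json && python3 drive.py m.json; echo '[[[0, 0, 0], 0, 0.03], [[0, 0, 0], 0, 0.06], [[0, 0, 0], 0, 0.06], [[0, 0, 0], 0, 0.06], [[0, 0, -10], 0, 0.06], [[0, 0, -20], 0, 0.06], [[0, 12, -20], 0, 0.06], [[0, 24, -20], 0, 0.06]]' > m.json && python3 drive.py m.json; echo '[[[10, 0, 0], 0, 0.08], [[22, 0, 0], 0, 0.08], [[34, 0, 0], 0, 0.08], [[46, 0, 0], 0, 0.08], [[58, 0, 0], 0, 0.08], [[70, 0, 0], 0, 0.08], [[82, 0, 0], 0, 0.08], [[82, 0, 0], 0, 0.08]]' > m.json && python3 drive.py m.json
python3 chk.py c5 .622,.0605,.121,.02 .612,.15,.032,.045 .603,.24,.046,.045 .481,-.219,.095,.04 .483,-.13,.073,.05
python3 - <<'E'
from plant import ctrl, snapshot;import cv2
cv2.imwrite('pics/s5.png',snapshot('scene')['frame'][:,:,::-1])
E
```

```text
clock: 30.85
tool_pos: [0.6216, 0.0601, 0.0908]
orientation: [180.0, -0.0, -84.0]
force: [-1.4, 0.3, 3.1]
opening: 0.0201
gripper_force: 30.0
clock: 31.85
tool_pos: [0.5013, 0.0476, 0.1907]
orientation: [-180.0, 0.0, -84.1]
force: [-0.8, 0.1, -0.3]
opening: 0.0601
gripper_force: 0.0
clock: 32.85
tool_pos: [0.5444, -0.364, 0.1894]
orientation: [179.9, -0.0, -84.3]
force: [0.6, 0.3, -0.1]
opening: 0.0799
gripper_force: 0.0
n 41 ctr [620.6  59.5] r 10.2 zmed 0.1199 slope [0.219 0.047]
n 397 ctr [612.  150.4] r 37.0 zmed 0.0304 slope [-0.011 -0.006]
n 360 ctr [602.8 239. ] r 31.6 zmed 0.0453 slope [-0.002  0.009]Traceback (most recent call last):
  File "chk.py", line 5, in <module>
    k,l,st,ce=cv2.connectedComponentsWithStats(g);m=l==1+np.argmax(st[1:,4]);w=P[m]
                                                         ~~~~~~~~~^^^^^^^^^^
    return _wrapfunc(a, 'argmax', axis=axis, out=out, **kwds)
    return bound(*args, **kwds)
ValueError: attempt to get argmax of an empty sequence
```

View pics/s5.png

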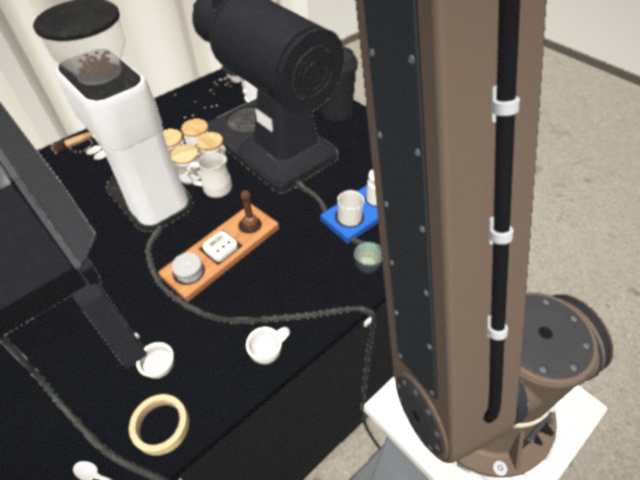

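View pics/c5.png

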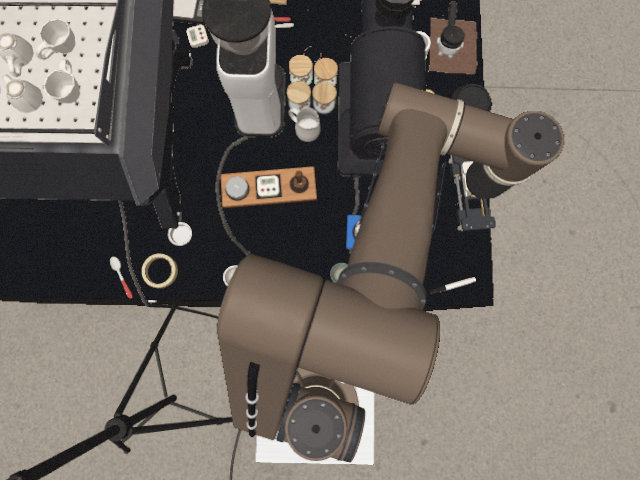

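The pictures show the puck (188,267), timer (220,247) and needle tool (250,220) standing in their wells. The steel cup is in its large well at (350,208). The arm partly hides the tub, which the earlier check measured as seated. The cups and basket have not moved.

```bash
python3 -c "
from plant import ctrl, snapshot
print(ctrl.close_job())"
```

```text
the job is handed in; nothing more can be done
None
```

I handed the job in at about 33 s of the 144 s allowed: all five things measured or looked seated upright in their named wells and the bystanders looked unmoved, but the hand-in returned no verdict.

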